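# Empty the charging dock and re-tension its cam clamp

## Robot

A 6-joint arm with a two-finger parallel gripper is mounted at the origin on a cart in front of the work surface, level with it; the furniture and walls round the work are solid. World frame = base frame: x ahead of the robot, y to its left, z up, the work surface at z = 0. Lengths are in m, angles in rad, forces in N, time in s.
With the tool pointing down it reaches from about 0.35 to 0.925 m from the base axis. Payload 6.4 kg.
Tool frame: the origin (TCP) lies at the very end of the fingers, on their centre line; the grasp point (between the pads) lies 19 mm behind it (arm.tcp_to_grasp is the distance from the TCP to the grasp point, in m); z points along the fingers, y is the direction in which the jaws open and shut (so a half turn about z gives the same grasp; the last joint's range is limited). The gripper opens to 94 mm and grips with 3 to 60 N. Pads are 16 mm wide; open, the fingers measure 119 mm over their backs; the gripper's body (75 mm by 177 mm) begins 78 mm behind the grasp point.
Start: joints at [1.02, 0.245, 1.558, -0, 1.339, -0.174], TCP at [0.239, 0.604, 0.205] pointing down, gripper open.
Joint ranges: [-3.13, 3.13], [-1.02, 2.26], [0.13, 2.54], [-0.95, 4.09], [0.21, 2.88], [-2.74, 2.74]. Speed limits (rad/s): [2.57, 2.57, 3.14, 3.14, 3.14, 3.14].

## Interface

Orientations are given as [roll, pitch, yaw] about the fixed x, y, z axes, in that order (R = Rz(yaw) Ry(pitch) Rx(roll)).
In Python, from workcell import arm, readout, cams, spotter gives the robot as it stands. The module is installed in compiled form; this text tells all that it offers. Calls block until the motion is done:
- arm.reach(position, orientation): joint-space move of the TCP to a pose.
- arm.movel(position, rotation=None, velocity=0.15): straight line of the TCP; rotation=None keeps the orientation; velocity is the mean speed in m/s.
- arm.move_joints(angles): joint-space move.
- arm.open_gripper() and arm.close_gripper(f_grip=None): open the fingers fully, or close them until they stop; f_grip is the grip in N (None keeps the last).
- arm.dwell(seconds).
- arm.ik(position, orientation): joint angles nearest the present ones, or None.
- readout.read_state(): the state.
- cams.get_image(name): name is "scene" or "top" or "wrist"; returns (picture, depth): 400x640x3 uint8, blue, green, red; 400x640 float32, m along the optical axis (not along the pixel's ray), 0 where there is no reading.
- cams.calibration(name): a dict with "mtx" (3x3 intrinsics, pixels), "dist_coeffs" ([k1, k2, p1, p2, k3] as OpenCV has them; the pictures are not rectified), "world_from_camera" (4x4, takes a point from camera to world coordinates); the wrist camera has in their place "tool_from_camera" (4x4, takes a point from camera to tool coordinates, whose origin is the TCP and whose axes are the flange's). Camera axes: x right, y down, z forward; pixel columns grow to the right and rows downward; lengths in m; the calibration is good to about 2 mm. A picture is of the moment at which its call begins: read the wrist's pose just before it. calibration takes no time and is no camera call.
A pose or a line that the arm cannot do raises arm.IKError and nothing moves.
- arm.close_job(): hands the job in, once; it reports no verdict.
Trained networks look in the newest picture that a camera, given by its name, has taken for a name from the list of things; names that differ only in an ending like _2 or _b are one class to them, and where a whole thing is asked for, a point or a joint stands for the part that bears it (a point fixed in the world has none). Each returns a list of dicts, best first, with "score" (0 to 1); they miss things now and then, are a little off and sometimes report something else, mostly with a low value. They report only what shows in the picture. A call takes as long as a camera call. They do not tell look-alikes from the thing itself.
- spotter.spot_in(camera, name): "uv" ([column, row] in pixels, amid what is visible of it).
- spotter.spot_point(camera, name): "uv" ([column, row] in pixels: a listed point, or the origin of a listed thing).
The state is a dict: "t": time; "joints": joint angles; "qd": joint speeds; "tau": joint torques, N m; "tcp_pos": TCP position; "tcp_rot": TCP orientation; "contact_force": force on the tool from outside, world axes, zero at the start; "ft_torque": the same for the moment, N m; "finger_gap": opening from 0.0 (shut) to 1.0 (fully open).
Only numpy, scipy, OpenCV 4.12 (cv2) and the standard library are available. Lean on these libraries where they do the work, as an engineer would, in place of code of your own. Each camera call takes 0.05 s, during which the arm holds its last target.

## Task

The charging dock has worked loose on its board. While it is still clamped, pull all the battery packs out of it and put them in the wooden tray; then flip the clamp's cam lever up to open, turn the wing nut clockwise until its long pointer wing lines up with the index rib, and flip the cam lever back down flat to clamp the dock again.

Things in the scene. Friction and masses are not known exactly. Their poses are not given: they have to be found in the camera images.
- dock: fixed plywood board 200 x 310 x 12 mm with a grey charging housing at the back and a clamp in front. Origin: centre of the underside; z up, -x = clamp side, roughly towards the robot. Housing x 32 to 98, y -135 to 135, top z 57 mm; four pockets at x 65, y -96, -32, 32, 96, floor z 28.5. Clamp bar along y, top z 36 mm, x -44 to 6; cam lever at its right end, wing nut at its left
- pack_1: battery pack 1 of 4 (all alike; may be absent): grey body 30 (x) x 36 (y) mm, black grooved foot, 100 mm long in z, foot at -z; origin at mid length; 0.1 to 0.2 kg. It starts standing in a dock pocket, foot down 28.5 mm deep, top 128 mm above the table. A sprung nose in the pocket catches the foot's groove: pull straight up, about 10 N, then it slides out
- pack_2: battery pack 2 of 4 (all alike; may be absent): grey body 30 (x) x 36 (y) mm, black grooved foot, 100 mm long in z, foot at -z; origin at mid length; 0.1 to 0.2 kg. It starts standing in a dock pocket, foot down 28.5 mm deep, top 128 mm above the table. A sprung nose in the pocket catches the foot's groove: pull straight up, about 10 N, then it slides out
- pack_3: battery pack 3 of 4 (all alike; may be absent): grey body 30 (x) x 36 (y) mm, black grooved foot, 100 mm long in z, foot at -z; origin at mid length; 0.1 to 0.2 kg. It starts standing in a dock pocket, foot down 28.5 mm deep, top 128 mm above the table. A sprung nose in the pocket catches the foot's groove: pull straight up, about 10 N, then it slides out
- pack_4: battery pack 4 of 4 (all alike; may be absent): grey body 30 (x) x 36 (y) mm, black grooved foot, 100 mm long in z, foot at -z; origin at mid length; 0.1 to 0.2 kg. It starts standing in a dock pocket, foot down 28.5 mm deep, top 128 mm above the table. A sprung nose in the pocket catches the foot's groove: pull straight up, about 10 N, then it slides out
- tray: loose shallow wooden tray with a cork bed, 230 (x) x 170 (y) x 30 mm high, walls 8 mm thick, bed 8 mm above its underside; origin: centre of the underside. Long side roughly away from the robot. 0.5 kg
- cam_lever (a joint): angle of the cam lever, rad: 0 = flat down, pointing to the dock's -x side (clamped); grows as the free end is lifted; 1.57 = upright (open), stop at 1.75. Stiff hinge (0.12 N m, about 1.5 N at the pad), it stays where it is left
- lever_hinge (a point): point on the cam lever's hinge axis, which runs along the dock's y, 62 mm above the table; axes as the dock's
- lever_pad (a point): centre of the black finger pad on the lever's free end, 85 mm from the hinge axis. The pad is 18 mm wide (along the hinge axis), 12 mm thick and 30 mm long; the lever ends 15 mm beyond this point. When flat there are 50 mm of free space under it above the board
- wing_nut (a joint): angle of the wing nut, rad, growing clockwise as seen from above (tightening): 0 = long pointer wing in line with the index rib, negative = too loose, positive = overtight; stops at -2.4 and +0.6. Stiff (0.06 N m), it stays where it is left
- nut_wings (a point): on the nut's vertical axis, 77.5 mm above the table; its x axis runs along the wings, the long pointer wing to -x. Wings: upright plate 10 mm thick, 57 to 93 mm above the table, 28 mm to either side of the axis; a 6 mm thick pointer nose reaches 46 mm on the -x side. Below is a round hub 30 mm across
- index_rib (a point): top of the index rib, a 26 x 6 mm upright aluminium rib, 46 mm high above the table, on the board 49 mm from the nut's axis on the dock's -x side
- tape_roll_1: roll of paper tape, 72 mm across, 19 mm high; leave alone
- ink_bottle: ink bottle 44 x 44 x 56 mm; leave alone
Mind the look-alikes: they are no part of the job. What is shaped like the pack_2 but pink or red is not meant. What is shaped like the pack_3 but purple is not meant.

How it is judged:
By the outcome, as a careful person would: the job done as asked, in the order asked, and still so for the second after the job is handed in, with the robot touching nothing.
Of pack_1, pack_2, pack_3, pack_4 only 3 to 4 are there at a start; the rules pass over those that are not, and their reading is None.
At some moment in a run one of tray may be knocked a few centimetres aside while the robot is not near it.
Once in a run the grip may slacken for a moment while it holds something.
It also fails if it takes over 208 s, if anything falls off the work surface, if the arm or the gripper's body presses on something with over 40 N, if the wrist force passes 120 N, or if a joint passes its speed limit or range.

## Working session

There is one attempt and no reset: what is moved stays moved. The work goes in short steps, each a Python script; the robot and the scene stay as the last script left them, time stands still between calls to the robot, and variables do not carry over. Pictures are saved under pics/ and viewed, and the job is handed in when it is done.

```bash
mkdir -p pics; ls; cat > h.py <<'E'
import numpy as np, cv2
from workcell import arm, readout, cams, spotter
def w_from_c(name):
    c=cams.calibration(name)
    if name!="wrist": return np.array(c["world_from_camera"])
    from scipy.spatial.transform import Rotation as R
    s=readout.read_state(); T=np.eye(4); T[:3,3]=s["tcp_pos"]
    r=np.array(s["tcp_rot"]); T[:3,:3]=r if r.shape==(3,3) else R.from_euler('xyz',r).as_matrix()
    return T@np.array(c["tool_from_camera"])
def ray(name,uv,T=None):
    c=cams.calibration(name); T=w_from_c(name) if T is None else T
    p=cv2.undistortPoints(np.array([[uv]],float),np.array(c["mtx"]),np.array(c["dist_coeffs"]))[0,0]
    return T[:3,3],T[:3,:3]@np.array([p[0],p[1],1.0])
def at_z(name,uv,z,T=None):
    o,d=ray(name,uv,T); return o+d*(z-o[2])/d[2]
def at_d(name,uv,depth,T=None):
    o,d=ray(name,uv,T); v,u=int(round(uv[1])),int(round(uv[0]))
    w=depth[max(0,v-1):v+2,max(0,u-1):u+2]; w=w[w>0]
    return o+d*np.median(w) if len(w) else None
def proj(name,P,T=None):
    c=cams.calibration(name); T=w_from_c(name) if T is None else T
    Ti=np.linalg.inv(T); P=np.atleast_2d(P).astype(float)
    q=(Ti[:3,:3]@P.T).T+Ti[:3,3]
    return cv2.projectPoints(q,np.zeros(3),np.zeros(3),np.array(c["mtx"]),np.array(c["dist_coeffs"]))[0][:,0]
E
python3 - <<'E'
from h import *
s=readout.read_state(); print(s)
for n in ["top","scene"]:
    im,d=cams.get_image(n); cv2.imwrite(f"pics/{n}0.png",im); np.savez(f"{n}0.npz",im=im,d=d)
    for nm in ["pack_1","tray","cam_lever","wing_nut","dock"]:
        print(n,nm,[(np.round(x["uv"]).tolist(),round(x["score"],2)) for x in spotter.spot_in(n,nm)])
    for nm in ["lever_hinge","lever_pad","nut_wings","index_rib","dock","tray","pack_1"]:
        print(n,"pt",nm,[(np.round(x["uv"],1).tolist(),round(x["score"],2)) for x in spotter.spot_point(n,nm)])
    print(np.round(w_from_c(n),3).tolist())
print(readout.read_state()["t"], arm.tcp_to_grasp)
E
```

```text
pics
{'t': 0.0, 'joints': array([ 1.01990060e+00,  2.45805116e-01,  1.55898456e+00, -3.67187091e-05,
        1.33871262e+00, -1.74119004e-01]), 'qd': array([-1.36638102e-03,  8.09721521e-04,  3.18277233e-03, -1.01399649e-03,
       -9.08779582e-05, -8.55824332e-04]), 'tau': array([-1.21951899e-05, -4.15824795e+01, -3.14608705e+01,  6.85370970e-02,
        3.31167108e-02, -1.25997822e-04]), 'tcp_pos': array([0.23884933, 0.6038831 , 0.20436694]), 'tcp_rot': array([-3.13970571e+00, -2.95647884e-04,  2.76482413e+00]), 'contact_force': array([-0.97595732,  0.22663204,  0.08504805]), 'ft_torque': array([-0.07108253, -0.01029754,  0.04355839]), 'finger_gap': 1.0020001124553848}
top pack_1 [([223.0, 172.0], 0.86), ([222.0, 127.0], 0.86), ([360.0, 194.0], 0.79), ([276.0, 174.0], 0.71), ([248.0, 174.0], 0.68), ([271.0, 208.0], 0.67), ([269.0, 279.0], 0.61)]
top tray [([417.0, 252.0], 0.96)]
top cam_lever [([303.0, 238.0], 0.72)]
top wing_nut [([221.0, 215.0], 0.52), ([270.0, 128.0], 0.16)]
top dock [([273.0, 207.0], 0.64), ([303.0, 237.0], 0.34), ([363.0, 140.0], 0.17)]
top pt lever_hinge [([3
[... 765 characters left out ...]
 cam_lever [([281.0, 201.0], 0.55), ([311.0, 145.0], 0.16)]
scene wing_nut [([268.0, 153.0], 0.53)]
scene dock [([293.0, 191.0], 0.81)]
scene pt lever_hinge [([296.8, 196.6], 0.75)]
scene pt lever_pad [([260.3, 207.3], 0.91), ([404.2, 229.2], 0.7)]
scene pt nut_wings [([267.0, 151.9], 0.61)]
scene pt index_rib [([252.1, 166.8], 0.62)]
scene pt dock [([296.9, 189.3], 0.65)]
scene pt tray [([322.3, 306.9], 0.9)]
scene pt pack_1 [([307.3, 142.3], 0.82), ([230.7, 196.5], 0.78), ([323.2, 171.0], 0.77), ([313.4, 153.6], 0.63), ([343.5, 224.5], 0.6), ([336.0, 139.8], 0.58)]
[[0.896, -0.241, 0.372, 0.152], [-0.444, -0.506, 0.74, -0.795], [0.01, -0.828, -0.56, 0.698], [0.0, 0.0, 0.0, 1.0]]
1.3 0.0188
```

View pics/top0.png

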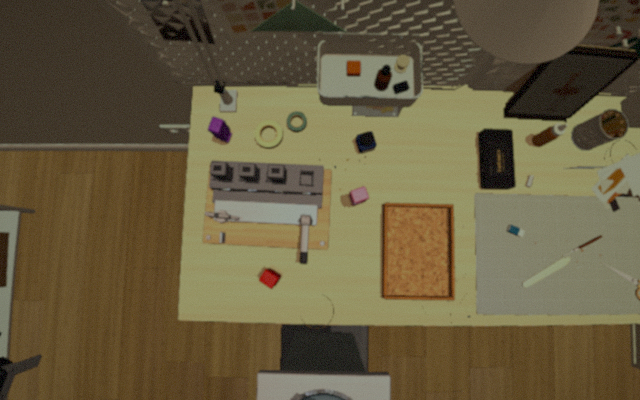

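View pics/scene0.png

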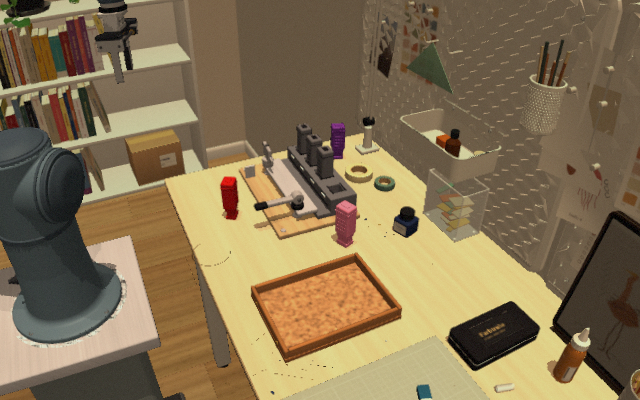

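```bash
python3 - <<'E'
import cv2
a=cv2.imread('pics/top0.png')[90:300,170:480]
cv2.imwrite('pics/top0c.png',cv2.resize(a,None,fx=2.55,fy=2.55,interpolation=cv2.INTER_CUBIC))
a=cv2.imread('pics/scene0.png')[90:270,200:440]
cv2.imwrite('pics/scene0c.png',cv2.resize(a,None,fx=3.3,fy=3.3,interpolation=cv2.INTER_CUBIC))
E
```

```text
(no output)
```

View pics/top0c.png

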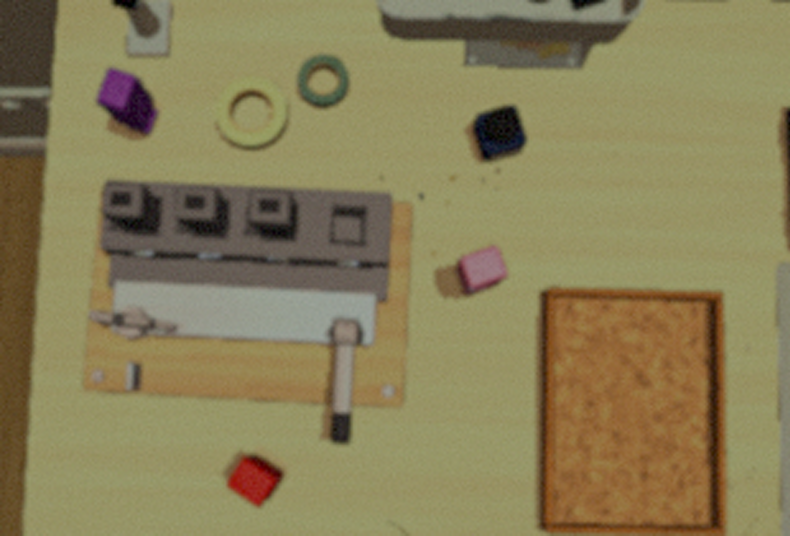

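View pics/scene0c.png

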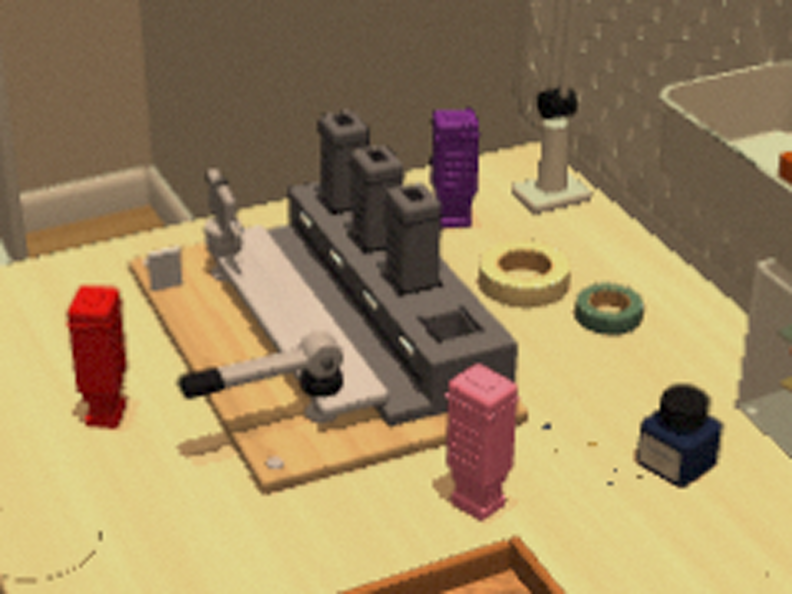

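Candidates for packs in the top image:
- Three grey ones in the dock at (222,172), (248,174) and (276,174). These are the ones I want.
- Purple at (220,127), pink at (360,195) and red at (270,279). These are look-alikes, so I leave them.
- The fourth pocket at (307,178) is empty.

The lever is flat with its pad at (305,256). The nut is at (220,214) and the rib at (224,239). Next I'll measure the poses.

```bash
python3 - <<'E'
from h import *
T=w_from_c("top"); z=np.load("top0.npz"); d=z["d"]
c=cams.calibration("top"); 
vv,uu=np.mgrid[0:400,0:640]
p=cv2.undistortPoints(np.stack([uu.ravel(),vv.ravel()],1)[:,None].astype(float),np.array(c["mtx"]),np.array(c["dist_coeffs"]))[:,0]
P=np.c_[p,np.ones(len(p))]*d.reshape(-1,1); W=(P@T[:3,:3].T+T[:3,3]).reshape(400,640,3)
np.save("topW.npy",W)
ok=d>0
def rect(m,name):
    pts=W[m][:,:2].astype(np.float32); r=cv2.minAreaRect(pts*1000); print(name,len(pts),np.round(r[0],1),np.round(r[1],1),round(r[2],1), "z",np.round(np.median(W[m][:,2]),4))
box=(uu>200)&(uu<335)&(vv>150)&(vv<255)
m=ok&box&(abs(W[...,2]-.057)<.006)&(vv<200)
rect(m,"housing top")
m=ok&box&(abs(W[...,2]-.128)<.01)
n,l,st,ce=cv2.connectedComponentsWithStats(m.astype(np.uint8))
for i in range(1,n):
    if st[i,4]>15: rect(l==i,"pack")
m=ok&box&(abs(W[...,2]-.012)<.005); rect(m,"board")
m=ok&(uu>370)&(uu<465)&(vv>195)&(vv<310)&(W[...,2]>.005); rect(m,"tray")
m=ok&(uu>370)&(uu<465)&(vv>195)&(vv<310)&(W[...,2]>.02)
n,l,st,ce=cv2.connectedComponentsWithStats(m.astype(np.uint8)); i=1+np.argmax(st[1:,4]); rect(l==i,"tray rim")
for n,(uv,zz) in dict(hinge=((301.3,218.3),.062),pad=((305.7,256.2),.062),nut=((220.4,213.8),.0775),rib=((224.7,239.1),.046),tray=((416.6,250.6),0),red=((270,274),.1),pink=((359,190),.1),purple=((220,127),.1)).items():
    print(n,np.round(at_z("top",uv,zz)*1000),np.round(W[int(uv[1]),int(uv[0])]*1000))
for n,(uv,zz) in dict(hinge=((296.8,196.6),.062),pad=((260.3,207.3),.062),nut=((267,151.9),.0775),rib=((252.1,166.8),.046),tray=((322.3,306.9),0)).items():
    print("scene",n,np.round(at_z("scene",uv,zz)*1000))
E
```

```text
housing top 1953 [614.4 144.7] [269.7  68.5] 88.1 z 0.057
pack 234 [617.8 239.6] [36.5 29.4] 89.2 z 0.1281
pack 228 [615.9 176.9] [35.8 30.3] 87.5 z 0.1282
pack 231 [614.1 112.8] [36.6 30.1] 88.9 z 0.1281
board 3457 [549.7 147.2] [310.5 199.8] 88.3 z 0.0121
tray 6841 [ 441.5 -231.1] [279.3 203.2] 4.8 z 0.0092
tray rim 1223 [ 446.  -223.6] [170.9 230.2] 89.4 z 0.0294
hinge [516.  57.  62.] [516.  57.  75.]
pad [430.  45.  62.] [430.  46.  68.]
nut [522. 242.  78.] [526. 249.  58.]
rib [465. 238.  46.] [466. 246.  22.]
tray [ 447. -224.    0.] [ 448. -221.    8.]
red [390. 120. 100.] [390. 120.  98.]
pink [579. -72. 100.] [579. -72. 101.]
purple [721. 248. 100.] [722. 249.  98.]
scene hinge [514.  48.  62.]
scene pad [426.  45.  62.]
scene nut [518. 241.  78.]
scene rib [475. 238.  46.]
scene tray [ 445. -221.    0.]
```

```bash
cat >> h.py <<'E'
YD=-0.030; DC=np.array([.5497,.1472])
def dk(x,y): 
    c,s=np.cos(YD),np.sin(YD); return DC+np.array([c*x-s*y,s*x+c*y])/1000
def st(tag=""):
    s=readout.read_state(); print(tag,"t%.1f"%s["t"],"tcp",np.round(s["tcp_pos"],4),"rot",np.round(s["tcp_rot"],3),"q",np.round(s["joints"],2),"F",np.round(s["contact_force"],1),"gap%.3f"%s["finger_gap"]); return s
def topW(save=None):
    T=w_from_c("top"); im,d=cams.get_image("top"); c=cams.calibration("top")
    if save: cv2.imwrite(f"pics/{save}.png",im)
    vv,uu=np.mgrid[0:400,0:640]
    p=cv2.undistortPoints(np.stack([uu.ravel(),vv.ravel()],1)[:,None].astype(float),np.array(c["mtx"]),np.array(c["dist_coeffs"]))[:,0]
    W=((np.c_[p,np.ones(len(p))]*d.reshape(-1,1))@T[:3,:3].T+T[:3,3]).reshape(400,640,3)
    return im,d,W
def find_tray(save=None):
    im,d,W=topW(save)
    m=(d>0)&(abs(W[...,2]-.0295)<.004)&(W[...,0]<.7)&(W[...,1]<0.0)&(W[...,0]>.2)&(W[...,1]>-.45)
    n,l,s_,ce=cv2.connectedComponentsWithStats(m.astype(np.uint8)); i=1+np.argmax(s_[1:,4])
    r=cv2.minAreaRect(W[l==i][:,:2].astype(np.float32)*1000)
    a=r[2]; 
    while a>45: a-=90
    while a<-45: a+=90
    print("tray",np.round(r[0],1),np.round(r[1],1),"yaw deg",round(a,1)); return np.array(r[0])/1000,np.radians(a),r[1]
E
python3 - <<'E'
from h import *
p=dk(65,-32); print(p)
q=readout.read_state()["joints"]
for psi in (np.pi/2+YD,-np.pi/2+YD):
    print(psi,arm.ik([*p,.2],[np.pi,0,psi]))
for psi in (0,np.pi): print(psi,arm.ik([.446,-.224,.2],[np.pi,0,psi]))
E
```

```text
[0.6137109  0.11326469]
1.5407963267948965 [ 1.08296125e-03  1.90305998e-01  1.63202559e+00 -4.44089210e-16
  1.31926106e+00  3.10829612e-02]
-1.6007963267948966 None
0 [-6.93008939e-01 -1.10370690e-01  1.94212131e+00 -4.44089210e-16
  1.30984203e+00  8.77787388e-01]
3.141592653589793 [-0.69300894 -0.11037069  1.94212131  0.          1.30984203 -2.26380527]
```

```bash
cat >> h.py <<'E'
PI=np.pi
def pick(y):
    p=dk(65,y); rot=[PI,0,PI/2+YD]
    arm.reach([*p,.25],rot); arm.movel([*p,.145],velocity=.3); arm.movel([*p,.07],velocity=.15)
    arm.close_gripper(40); st("gripped")
    arm.movel([*p,.115],velocity=.06); st("lift45"); arm.movel([*p,.20],velocity=.2); st("up")
E
python3 - <<'E'
from h import *
arm.open_gripper(); pick(-32)
im,d=cams.get_image("scene"); cv2.imwrite("pics/s1.png",im)
im,d=cams.get_image("wrist"); cv2.imwrite("pics/w1.png",im)
find_tray("t1")
E
```

```text
gripped t5.9 tcp [0.6144 0.1132 0.0701] rot [ 3.14  -0.     1.541] q [ 0.    0.34  1.71 -0.    1.09  0.03] F [ 3.1  0.1 -1.5] gap0.319
lift45 t6.8 tcp [0.6131 0.1133 0.1144] rot [-3.14   0.     1.541] q [0.   0.28 1.69 0.   1.17 0.03] F [-0.5 -0.  -0.9] gap0.319
up t7.4 tcp [0.613  0.1133 0.1988] rot [-3.14   0.     1.541] q [ 0.    0.19  1.63 -0.    1.32  0.03] F [-0.6  0.5 -1.2] gap0.316
tray [ 446.1 -223.4] [170.2 230. ] yaw deg -0.4
```

View pics/s1.png

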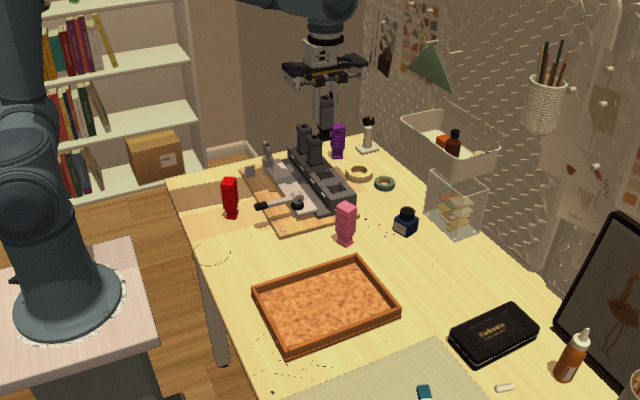

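View pics/w1.png

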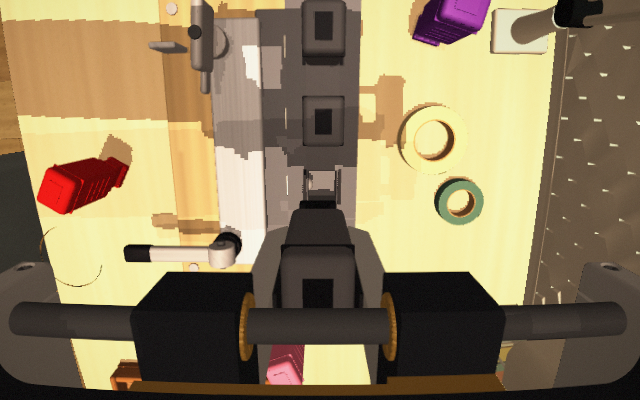

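```bash
cat >> h.py <<'E'
def place(off, tray=None, xoff=0):
    c,a,_=find_tray() if tray is None else tray
    ca,sa=np.cos(a),np.sin(a); v=np.array([off,xoff])/1000
    p=c+np.array([ca*v[0]-sa*v[1],sa*v[0]+ca*v[1]]); rot=[PI,0,a]
    arm.reach([*p,.20],rot); s=st("above")
    if s["finger_gap"]<.25: print("LOST"); return
    f0=s["contact_force"][2]
    arm.movel([*p,.085],velocity=.25)
    z=.085
    while z>.0505:
        z-=.004 if z>.058 else .002
        arm.movel([*p,z],velocity=.08)
        f=readout.read_state()["contact_force"][2]
        if f-f0>3: print("touch",z,f-f0); break
    st("release"); arm.open_gripper(); arm.movel([*p,.17],velocity=.25); st("done")
E
python3 - <<'E'
from h import *
place(68)
im,d=cams.get_image("scene"); cv2.imwrite("pics/s2.png",im)
E
```

```text
tray [ 445.9 -223.9] [170.2 230.3] yaw deg -0.2
above t8.9 tcp [ 0.5142 -0.2235  0.1999] rot [-3.141e+00 -0.000e+00 -1.000e-03] q [-0.61  0.04  1.79  0.    1.31  0.96] F [ 0.1  0.1 -1.5] gap0.318
release t12.2 tcp [ 0.5143 -0.2243  0.0493] rot [ 3.141e+00 -1.000e-03 -3.000e-03] q [-0.61  0.24  1.88 -0.    1.02  0.96] F [-0.3  0.1 -0.1] gap0.318
done t14.0 tcp [ 0.5133 -0.2237  0.1688] rot [-3.141e+00  1.000e-03 -3.000e-03] q [-0.61  0.07  1.82 -0.    1.25  0.96] F [ 0.5 -0.2 -0.3] gap0.999
```

View pics/s2.png

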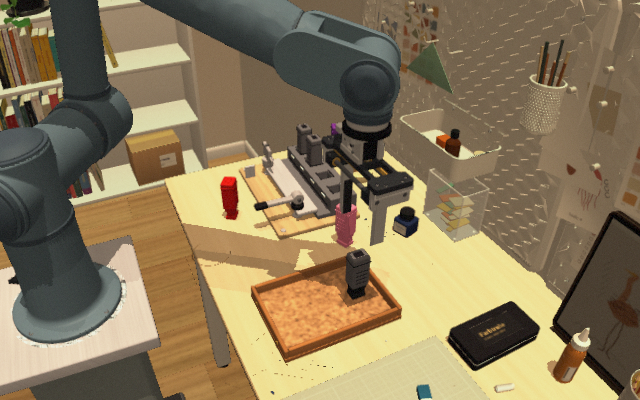

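The first pack stands in the tray at (357,272). On to the second.

```bash
python3 - <<'E'
from h import *
pick(32)
place(0)
im,d=cams.get_image("scene"); cv2.imwrite("pics/s3.png",im)
E
```

```text
gripped t17.7 tcp [0.6165 0.1772 0.0702] rot [ 3.139 -0.     1.541] q [ 0.1   0.37  1.67 -0.    1.1   0.13] F [ 4.1  0.1 -3. ] gap0.315
lift45 t18.6 tcp [0.615  0.1772 0.1143] rot [-3.14   0.     1.541] q [0.1  0.31 1.65 0.   1.18 0.13] F [-0.6  0.2 -2. ] gap0.320
up t19.2 tcp [0.615  0.1772 0.1988] rot [-3.14   0.     1.541] q [ 0.1   0.23  1.59 -0.    1.33  0.13] F [-1.2 -0.2 -1.7] gap0.316
tray [ 446.  -223.4] [170.  230.2] yaw deg -0.5
above t20.8 tcp [ 0.4464 -0.2229  0.2   ] rot [-3.141 -0.    -0.007] q [-0.69 -0.11  1.94  0.    1.31  0.89] F [-0.1  0.5 -0.8] gap0.322
release t24.2 tcp [ 0.4462 -0.2236  0.0491] rot [ 3.141 -0.    -0.009] q [-0.69  0.1   2.04 -0.    1.    0.89] F [-0.7 -1.1 -0.5] gap0.313
done t25.9 tcp [ 0.4454 -0.2229  0.1689] rot [-3.141e+00  1.000e-03 -9.000e-03] q [-0.69 -0.08  1.97 -0.    1.25  0.89] F [ 0.8  0.5 -1. ] gap0.999
```

View pics/s3.png

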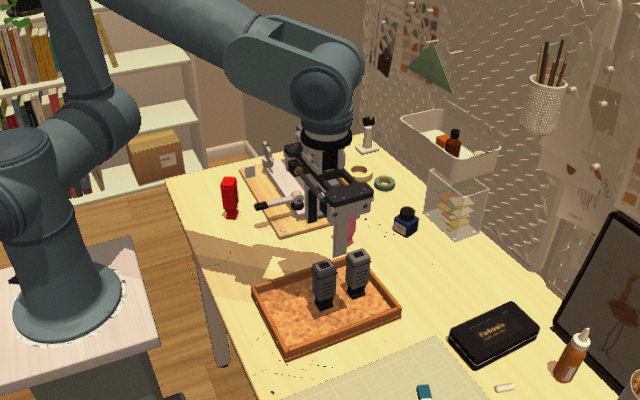

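Two packs now stand in the tray, at (323,284) and (357,272). Third next.

```bash
python3 - <<'E'
from h import *
pick(96)
place(-68)
arm.reach([.42,.05,.25],[PI,0,YD])
im,d=cams.get_image("scene"); cv2.imwrite("pics/s4.png",im)
im,d=cams.get_image("wrist"); cv2.imwrite("pics/w4.png",im)
find_tray("t4"); st()
E
```

```text
gripped t29.9 tcp [0.6185 0.2411 0.0701] rot [ 3.139 -0.     1.541] q [ 0.2   0.42  1.6  -0.    1.12  0.23] F [ 4.1 -0.8 -3.6] gap0.313
lift45 t30.8 tcp [0.6169 0.2412 0.1143] rot [-3.14   0.     1.541] q [0.2  0.36 1.59 0.   1.19 0.23] F [ 0.1  0.3 -1.9] gap0.315
up t31.4 tcp [0.6169 0.2411 0.1988] rot [-3.14   0.     1.541] q [ 0.2   0.28  1.53 -0.    1.33  0.23] F [ 0.1 -0.5 -2.5] gap0.317
tray [ 445.9 -223.7] [170.1 230.5] yaw deg -0.1
above t33.4 tcp [ 0.3784 -0.2233  0.2002] rot [ 3.142 -0.    -0.   ] q [-0.79 -0.27  2.08  0.    1.33  0.78] F [-0.7  0.3 -2.2] gap0.321
release t36.7 tcp [ 0.3781 -0.2238  0.0491] rot [ 3.141e+00 -0.000e+00 -1.000e-03] q [-0.79 -0.04  2.19 -0.    1.    0.78] F [ 0.3 -0.6 -1.3] gap0.316
done t38.4 tcp [ 0.3774 -0.2231  0.1689] rot [-3.141e+00  1.000e-03 -1.000e-03] q [-0.79 -0.24  2.11 -0.    1.27  0.78] F [ 0.2  0.  -0.6] gap0.996
tray [ 446.  -223.6] [169.7 230.3] yaw deg -0.2
 t39.7 tcp [0.4199 0.0491 0.2493] rot [-3.142e+00  1.000e-03 -3.200e-02] q [-0.15 -0.36  2.06 -0.    1.45  1.45] F [-0.3  0.  -0.2] gap1.003
```

View pics/s4.png

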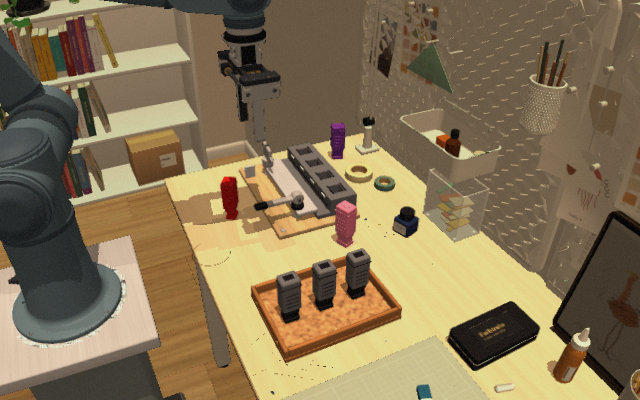

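View pics/w4.png

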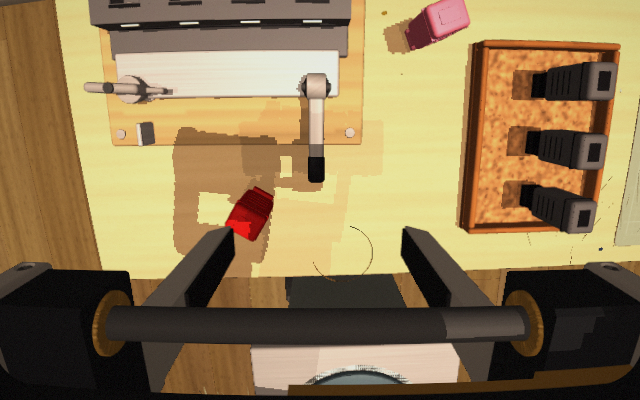

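View pics/t4.png

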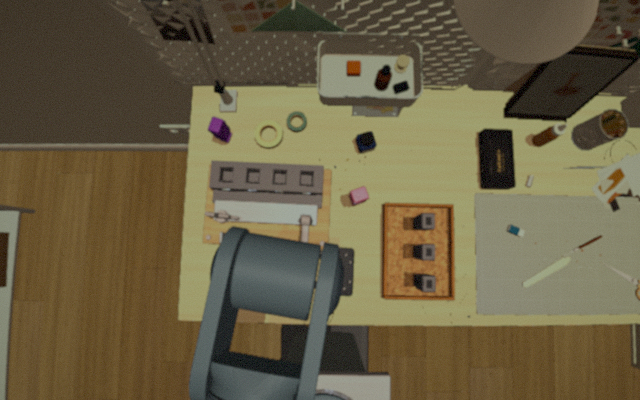

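All four pockets are empty and three packs stand upright in the tray. Next I'll measure the lever and red block from the wrist camera.

```bash
cat >> h.py <<'E'
def wristW(save=None):
    T=w_from_c("wrist"); im,d=cams.get_image("wrist"); c=cams.calibration("wrist")
    if save: cv2.imwrite(f"pics/{save}.png",im)
    vv,uu=np.mgrid[0:400,0:640]
    p=cv2.undistortPoints(np.stack([uu.ravel(),vv.ravel()],1)[:,None].astype(float),np.array(c["mtx"]),np.array(c["dist_coeffs"]))[:,0]
    W=((np.c_[p,np.ones(len(p))]*d.reshape(-1,1))@T[:3,:3].T+T[:3,3]).reshape(400,640,3)
    return im,d,W,T
E
python3 - <<'E'
from h import *
im,d,W,T=wristW()
def rect(m,n):
    r=cv2.minAreaRect(W[m][:,:2].astype(np.float32)*1000); print(n,m.sum(),np.round(r[0],1),np.round(r[1],1),round(r[2],1),"z",np.round(np.percentile(W[m][:,2],[5,50,95])*1000,1))
    return r
vv,uu=np.mgrid[0:400,0:640]
b=im.max(2); 
pad=(uu>300)&(uu<332)&(vv>100)&(vv<190)&(W[...,2]>.05)&(d>0)
rect(pad,"lever arm+pad")
rect(pad&(W[...,0]<.448),"pad")
print("tip xmin",W[pad][:,0].min())
red=(im[...,2]>90)&(im[...,1]<60)&(uu>215)&(uu<280)&(vv>175)&(vv<245)&(d>0)
r=rect(red,"red"); print(np.round(cv2.boxPoints(r)))
nut=(uu>75)&(uu<180)&(vv>65)&(vv<110)&(W[...,2]>.07)&(d>0); r=rect(nut,"nut"); print(np.round(cv2.boxPoints(r)))
rib=(uu>125)&(uu<165)&(vv>112)&(vv<155)&(W[...,2]>.035)&(d>0); rect(rib,"rib")
for n in ["lever_pad","lever_hinge","nut_wings","index_rib"]:
    print(n,[(np.round(x["uv"]),round(x["score"],2)) for x in spotter.spot_point("wrist",n)][:2])
hx=(uu>295)&(uu<335)&(vv>65)&(vv<110)&(W[...,2]>.055)&(d>0); rect(hx,"hinge head")
E
```

```text
lever arm+pad 1272 [457.1  49.4] [17.3 85.1] 88.2 z [65.8 67.8 69.7]
pad 504 [431.3  50.3] [17.3 33.4] 88.4 z [66.  68.6 70.1]
tip xmin 0.4146625452890752
red 1080 [399.2 113.7] [36. 70.] 60.0 z [  9.  100.1 101.7]
[[360. 116.]
 [420.  81.]
 [439. 112.]
 [378. 147.]]
nut 763 [519.5 237.9] [72.3 10.9] 84.8 z [73.6 92.7 96.5]
[[511. 202.]
 [522. 201.]
 [528. 273.]
 [517. 274.]]
rib 209 [471.4 248.3] [ 7.5 25.4] 87.0 z [36.5 44.9 47. ]
lever_pad [(array([321., 167.]), 0.89)]
lever_hinge [(array([316.,  84.]), 0.87)]
nut_wings [(array([118.,  90.]), 0.76)]
index_rib [(array([138., 136.]), 0.55)]
hinge head 775 [509.7  48.2] [29.7 36.1] 88.2 z [64.6 71.7 76.3]
```

```bash
python3 - <<'E'
from h import *
im,d,W,T=wristW("w5")
vv,uu=np.mgrid[0:400,0:640]
red=(im[...,2]>60)&(im[...,2]>2.2*im[...,1])&(im[...,2]>2.2*im[...,0])&(uu>215)&(uu<280)&(vv>175)&(vv<245)&(d>0)
for a,b in [(-5,15),(15,30),(30,50),(50,70),(70,90),(90,105)]:
    m=red&(W[...,2]*1000>a)&(W[...,2]*1000<=b)
    if m.sum()>5: print(a,b,m.sum(),np.round(np.percentile(W[m][:,0]*1000,[2,50,98])),np.round(np.percentile(W[m][:,1]*1000,[2,50,98])))
im2,d2,W2=topW()
E
```

```text
-5 15 102 [382. 390. 397.] [108. 119. 131.]
15 30 9 [386. 390. 397.] [109. 117. 127.]
30 50 117 [384. 394. 402.] [103. 117. 131.]
50 70 173 [384. 394. 402.] [104. 117. 132.]
70 90 199 [383. 393. 402.] [103. 116. 131.]
90 105 996 [365. 384. 400.] [105. 123. 141.]
```

```bash
cat >> h.py <<'E'
HG=np.array([.5147,.0470,.062]); ROTL=[PI,0,YD]
def gp(th,L=.085):
    u=np.array([np.cos(YD),np.sin(YD),0]); return HG-u*L*np.cos(th)+np.array([0,0,L*np.sin(th)-.019])
E
python3 - <<'E'
from h import *
p=gp(0); print(p)
arm.reach(p+[0,0,.09],ROTL); arm.movel(p,velocity=.12); st("at pad")
arm.close_gripper(10); st("grip")
for th in np.linspace(0,1.6,13)[1:]:
    arm.movel(gp(th),velocity=.08); s=readout.read_state(); print(round(th,2),np.round(s["contact_force"],1),round(s["finger_gap"],3))
st("up"); cv2.imwrite("pics/s5.png",cams.get_image("scene")[0])
E
```

```text
[0.42973825 0.04954962 0.043     ]
at pad t41.5 tcp [0.4307 0.0494 0.044 ] rot [ 3.141e+00 -2.000e-03 -3.000e-02] q [-0.15 -0.05  2.2   0.    0.98  1.45] F [-0.5  0.2 -0.3] gap0.999
grip t42.6 tcp [0.4297 0.0504 0.0429] rot [-3.14   0.    -0.031] q [-0.15 -0.05  2.2   0.    0.98  1.45] F [ 0.6  5.9 -0.4] gap0.189
0.13 [-1.3  5.2  1.8] 0.19
0.27 [-2.6  6.   2. ] 0.193
0.4 [-3.9  5.6  3.6] 0.19
0.53 [-3.7  6.1  2.7] 0.193
0.67 [-2.4  7.   3.6] 0.192
0.8 [-1.7  6.2  2.4] 0.189
0.93 [-1.   5.3  1.2] 0.189
1.07 [0.6 5.9 0.2] 0.187
1.2 [ 1.   6.1 -0.4] 0.191
1.33 [ 0.2  6.  -1.5] 0.189
1.47 [ 0.9  5.5 -1.7] 0.19
1.6 [ 0.6  5.3 -0.8] 0.192
up t46.1 tcp [0.5181 0.0475 0.1289] rot [-3.14e+00 -1.00e-03 -3.00e-02] q [-0.13  0.02  1.95  0.    1.17  1.47] F [ 0.6  5.3 -0.8] gap0.192
```

View pics/s5.png

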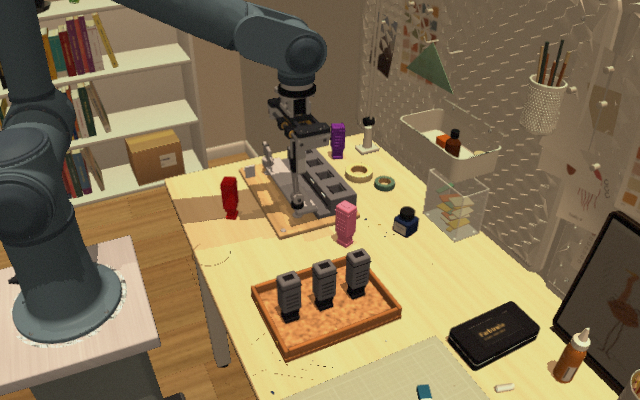

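The lever stands upright. I'll release it and take a closer look at the nut.

```bash
python3 - <<'E'
from h import *
arm.open_gripper(); arm.movel(gp(1.6)+[0,0,.09],velocity=.2)
arm.reach([.43,.24,.22],ROTL); arm.dwell(.2); st()
im,d,W,T=wristW("w6")
np.savez("w6.npz",im=im,d=d,W=W,T=T)
for n in ["lever_pad","lever_hinge","nut_wings","index_rib"]:
    r=[(np.round(x["uv"],1).tolist(),round(x["score"],2)) for x in spotter.spot_point("wrist",n)][:2]; print(n,r)
E
```

```text
t49.1 tcp [0.4307 0.239  0.2198] rot [ 3.141  0.    -0.032] q [ 0.28 -0.15  1.94 -0.    1.35  1.88] F [0.6 0.  0.6] gap0.999
lever_pad [([574.3, 97.4], 0.96)]
lever_hinge [([511.7, 91.8], 0.78)]
nut_wings [([304.1, 91.0], 0.66)]
index_rib [([305.6, 140.0], 0.58)]
```

View pics/w6.png

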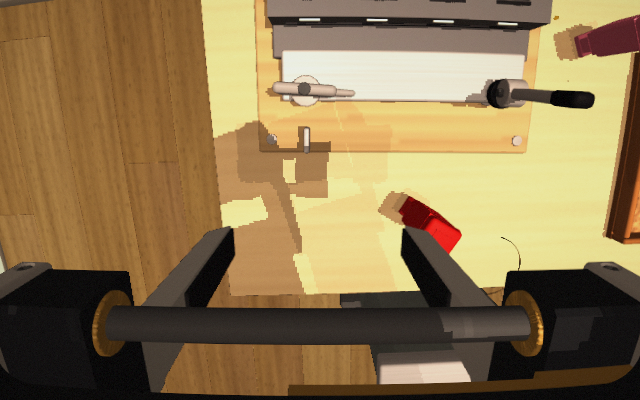

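```bash
python3 - <<'E'
from h import *
z=np.load("w6.npz"); im,d,W=z["im"],z["d"],z["W"]
vv,uu=np.mgrid[0:400,0:640]
m=(uu>255)&(uu<370)&(vv>70)&(vv<110)&(W[...,2]>.084)&(d>0)
P=W[m]*1000; xy=P[:,:2].astype(np.float32)
vx,vy,x0,y0=cv2.fitLine(xy,cv2.DIST_HUBER,0,.01,.01).ravel()
ang=np.degrees(np.arctan2(vy,vx)); t=(xy-[x0,y0])@[vx,vy]
print(m.sum(),"dir deg",ang,"centre",x0,y0,"t",t.min(),t.max(), "ends",[x0+t.min()*vx,y0+t.min()*vy],[x0+t.max()*vx,y0+t.max()*vy],"z",np.percentile(P[:,2],[5,50,95]))
r=cv2.minAreaRect(xy); print(r)
m=(uu>295)&(uu<320)&(vv>118)&(vv<160)&(W[...,2]>.038)&(d>0)
r=cv2.minAreaRect(W[m][:,:2].astype(np.float32)*1000); print("rib",r,np.median(W[m][:,2]))
for x,y in [(-20,90),(-20,95)]: print(dk(x,y))
# lever: pad and hinge
m=(uu>550)&(uu<600)&(vv>80)&(vv<115)&(W[...,2]>.1)&(d>0); print("lever top",np.round(W[m].mean(0)*1000,1),W[m].max(0))
E
```

```text
771 dir deg 84.31438 centre 519.9474 247.7609 t -27.895977 27.94083 ends [np.float32(517.1837), np.float32(220.00215)] [np.float32(522.7155), np.float32(275.56427)] z [90.40219236 93.51741898 96.98555993]
((520.1196899414062, 247.77691650390625), (55.84431838989258, 10.748383522033691), 84.79718017578125)
rib ((472.1544189453125, 248.83648681640625), (5.208348274230957, 25.125537872314453), 87.62199401855469) 0.04589519589922453
[0.53240859 0.23775941]
[0.53255857 0.24275716]
lever top [506.9  52.8 154.8] [0.51367428 0.05858998 0.16444164]
```

```bash
python3 - <<'E'
from h import *
A=np.array([.520,.2478]); a0=np.radians(84.3); a1=np.radians(-1.6)
arm.reach([*A,.16],[PI,0,a0]); arm.movel([*A,.061],velocity=.12); st("at")
arm.close_gripper(40); st("grip")
for a in np.linspace(a0,a1,7)[1:]:
    arm.reach([*A,.061],[PI,0,a]); s=readout.read_state(); print(np.round(np.degrees(a),1),np.round(s["tcp_rot"],3),np.round(s["contact_force"],1),np.round(s["ft_torque"],2),round(s["finger_gap"],3))
st("turned"); arm.open_gripper(); arm.movel([*A,.16],velocity=.15)
arm.reach([.43,.24,.22],ROTL); arm.dwell(.2)
im,d,W,T=wristW("w7"); np.savez("w7.npz",im=im,d=d,W=W,T=T); st()
im=im[40:200,200:420]; cv2.imwrite("pics/w7c.png",cv2.resize(im,None,fx=3.5,fy=3.5,interpolation=cv2.INTER_CUBIC))
find_tray("t7")
E
```

```text
at t51.7 tcp [0.5208 0.248  0.0619] rot [ 3.140e+00 -1.000e-03  1.471e+00] q [0.25 0.25 1.84 0.   1.05 0.35] F [-0.1  0.1  1.4] gap0.998
grip t52.9 tcp [0.5203 0.2478 0.061 ] rot [ 3.141 -0.     1.471] q [ 0.25  0.25  1.84 -0.    1.05  0.35] F [ 2.  -0.5 -0.8] gap0.104
70.0 [ 3.141 -0.     1.224] [ 1.5 -0.2 -2. ] [-0.11 -0.31 -0.11] 0.1
55.7 [ 3.141 -0.     0.976] [ 2.1  0.1 -3.2] [-0.06 -0.36 -0.06] 0.101
41.3 [ 3.141 -0.     0.727] [ 4.2 -1.  -2.7] [-0.05 -0.56 -0.03] 0.105
27.0 [ 3.141e+00 -1.000e-03  4.770e-01] [ 4.7 -0.4 -2.9] [-0.14 -0.61 -0.12] 0.104
12.7 [ 3.141e+00 -1.000e-03  2.270e-01] [ 5.6 -1.5 -3.3] [-0.16 -0.72 -0.08] 0.1
-1.6 [ 3.142e+00 -1.000e-03 -2.200e-02] [ 5.5 -0.8 -3. ] [-0.17 -0.86 -0.07] 0.105
turned t55.0 tcp [0.5202 0.2477 0.061 ] rot [ 3.142e+00 -1.000e-03 -2.200e-02] q [ 0.25  0.25  1.84 -0.    1.05  1.84] F [ 5.5 -0.8 -3. ] gap0.105
 t57.9 tcp [0.4302 0.2397 0.2186] rot [ 3.141e+00  2.000e-03 -3.100e-02] q [ 0.28 -0.14  1.94 -0.    1.35  1.88] F [0.4 0.2 0.4] gap1.000
tray [ 445.9 -223.7] [169.9 230.4] yaw deg -0.1
```

View pics/w7c.png

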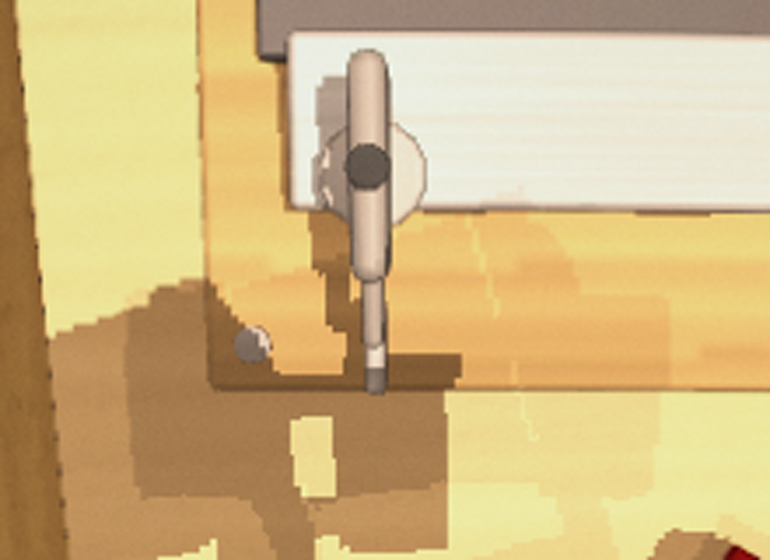

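In the crop the pointer lies over the rib, from (368,165) to (375,380). Measuring the angle.

```bash
python3 - <<'E'
from h import *
z=np.load("w7.npz"); im,d,W=z["im"],z["d"],z["W"]
vv,uu=np.mgrid[0:400,0:640]
m=(uu>270)&(uu<340)&(vv>45)&(vv<125)&(W[...,2]>.084)&(d>0)
xy=(W[m]*1000)[:,:2].astype(np.float32)
vx,vy,x0,y0=cv2.fitLine(xy,cv2.DIST_HUBER,0,.01,.01).ravel(); t=(xy-[x0,y0])@[vx,vy]
print("dir deg",np.degrees(np.arctan2(vy,vx)),x0,y0,t.min(),t.max(),cv2.minAreaRect(xy))
m=(uu>295)&(uu<320)&(vv>135)&(vv<160)&(W[...,2]>.038)&(W[...,2]<.055)&(d>0)
print("rib",cv2.minAreaRect(W[m][:,:2].astype(np.float32)*1000),W[m].mean(0))
# dock yaw from bar/housing front edge in this view
m=(d>0)&(abs(W[...,2]-.036)<.003)&(W[...,1]<.24)&(W[...,1]>.08)&(W[...,0]>.48)&(W[...,0]<.57); r=cv2.minAreaRect(W[m][:,:2].astype(np.float32)*1000); print("bar",r)
E
```

```text
dir deg -1.6955974 520.74225 247.58307 -27.974024 27.199194 ((520.362060546875, 247.5101776123047), (10.271955490112305, 55.20198059082031), 89.32020568847656)
rib ((466.0095520019531, 249.72608947753906), (5.251617431640625, 14.326944351196289), 87.95899200439453) [0.46587212 0.24959711 0.04594295]
bar ((533.3692626953125, 159.5767822265625), (160.5361785888672, 50.01442337036133), 88.27935028076172)
```

The wing points along -1.70° and the dock axis along -1.72°, so the nut is aligned. Now I'll close the lever.

```bash
sed -i 's/HG=np.array(\[.5147,.0470/HG=np.array([.5147,.0480/' h.py; python3 - <<'E'
from h import *
p=gp(1.6)
arm.reach(p+[0,0,.1],ROTL); arm.movel(p,velocity=.12); st("at"); arm.close_gripper(10); st("grip")
for th in np.linspace(1.6,0,13)[1:].tolist()+[-.03]:
    arm.movel(gp(th),velocity=.08); s=readout.read_state(); print(round(th,2),np.round(s["contact_force"],1),round(s["finger_gap"],3))
st("down"); arm.open_gripper(); arm.movel(gp(0)+[0,0,.12],velocity=.15)
arm.reach([.42,.05,.25],ROTL); arm.dwell(.2)
im,d,W,T=wristW("w8"); st()
vv,uu=np.mgrid[0:400,0:640]
pad=(uu>300)&(uu<335)&(vv>100)&(vv<190)&(W[...,2]>.05)&(d>0); P=W[pad]*1000
print(np.round(P.min(0)),np.polyfit(P[:,0],P[:,2],1), np.percentile(P[:,2],[5,50,95]))
cv2.imwrite("pics/s8.png",cams.get_image("scene")[0]); find_tray("t8")
E
```

```text
at t59.8 tcp [0.5178 0.048  0.1288] rot [ 3.141e+00 -2.000e-03 -3.000e-02] q [-0.13  0.02  1.95  0.    1.17  1.47] F [-0.4  0.5  0.2] gap1.003
grip t61.0 tcp [0.5172 0.0478 0.1279] rot [ 3.141  0.    -0.03 ] q [-0.13  0.02  1.95 -0.    1.17  1.47] F [ 0.9 -1.5  0.2] gap0.188
1.47 [-0.7 -1.5 -0.4] 0.191
1.33 [-0.8 -1.5 -1.4] 0.189
1.2 [-0.9 -2.   0.5] 0.193
1.07 [-1.7 -1.2  0.2] 0.19
0.93 [-0.9 -1.7 -0.7] 0.189
0.8 [ 1.4 -2.7 -2.6] 0.191
0.67 [ 2.6 -2.  -3.8] 0.19
0.53 [ 3.5 -2.6 -4.2] 0.189
0.4 [ 3.8 -1.8 -3.8] 0.19
0.27 [ 3.8 -1.7 -3.7] 0.191
0.13 [ 2.7 -1.7 -3.6] 0.191
0.0 [ 3.9 -0.8 -1.5] 0.193
-0.03 [-0.5 -0.4  6.1] 0.194
down t64.7 tcp [0.4299 0.0505 0.0412] rot [-3.142e+00  1.000e-03 -3.000e-02] q [-0.15 -0.04  2.2  -0.    0.98  1.45] F [-0.5 -0.4  6.1] gap0.194
 t67.6 tcp [0.4191 0.0501 0.2481] rot [-3.141  0.004 -0.03 ] q [-0.15 -0.36  2.06 -0.    1.45  1.45] F [-0.5 -0.3 -0.2] gap1.002
[414.  41.  63.] [-8.90872921e-03  7.14140133e+01] [65.44227692 67.43570034 68.93424566]
tray [ 446.  -223.7] [170.  230.5] yaw deg -0.1
```

View pics/w8.png

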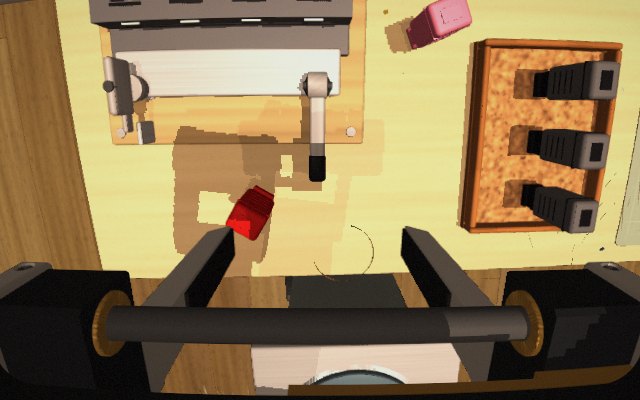

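View pics/s8.png

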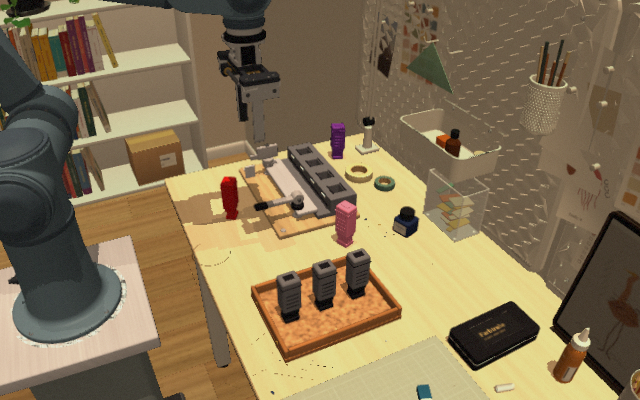

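```bash
python3 - <<'E'
from h import *
for f in ("w6","w7"):
    z=np.load(f+".npz"); d,W,im=z["d"],z["W"],z["im"]
    vv,uu=np.mgrid[0:400,0:640]
    m=(uu>500)&(uu<600)&(vv>75)&(vv<115)&(W[...,2]>.08)&(d>0); P=W[m]*1000
    for a in range(80,165,10):
        q=P[(P[:,2]>a)&(P[:,2]<=a+10)]
        if len(q)>5: print(f,a,len(q),np.round([q[:,0].min(),np.median(q[:,0]),q[:,0].max(),np.median(q[:,1])],1))
im,d,W,T=wristW()
m=(uu>95)&(uu<140)&(vv>45)&(vv<120)&(W[...,2]>.085)&(d>0); xy=(W[m]*1000)[:,:2].astype(np.float32)
print("nut now",cv2.minAreaRect(xy))
E
```

```text
w6 80 65 [507.7 512.4 516.9  55.8]
w6 90 73 [506.7 511.9 516.4  55.5]
w6 100 93 [506.6 512.3 516.   55.6]
w6 110 88 [504.8 510.1 514.7  55.7]
w6 120 97 [504.  509.3 514.3  55.8]
w6 130 96 [502.4 508.8 513.7  56. ]
w6 140 138 [501.7 507.9 513.5  56.6]
w6 150 210 [500.4 506.7 513.2  56.3]
w6 160 310 [501.1 506.  511.5  49.8]
w7 80 69 [508.1 512.6 517.1  55.6]
w7 90 75 [507.1 513.2 516.7  55.4]
w7 100 87 [505.3 511.1 515.5  55.6]
w7 110 94 [504.4 510.  515.   55.8]
w7 120 102 [504.3 509.4 513.8  55.7]
w7 130 94 [502.1 508.8 514.   56.1]
w7 140 161 [501.4 508.  513.9  56.5]
w7 150 198 [500.1 506.4 512.1  56.4]
w7 160 316 [500.8 506.3 511.8  49.9]
nut now ((520.3753051757812, 247.41734313964844), (12.250467300415039, 55.759254455566406), 88.11324310302734)
```

Checking the earlier images, the lever had only been lifted to about 1.48 rad (85°), because the pad slipped a little in my light grip. There is plenty of time, so I'll open it again past upright. I'll check it and the nut while it is open, then clamp again.

```bash
cat > look.py <<'E'
from h import *
def lever_look(f):
    arm.reach([.43,.24,.22],ROTL); arm.dwell(.2); im,d,W,T=wristW(f)
    vv,uu=np.mgrid[0:400,0:640]
    m=(uu>490)&(uu<600)&(vv>70)&(vv<118)&(W[...,2]>.08)&(d>0)&(W[...,1]>.054); P=W[m]*1000
    zz=[];xx=[]
    for a in range(80,165,10):
        q=P[(P[:,2]>a)&(P[:,2]<=a+10)]
        if len(q)>15: zz.append(a+5); xx.append(np.median(q[:,0]))
    s=np.polyfit(zz,xx,1); print("lever angle",np.pi/2+np.arctan(s[0]),"x@62",np.polyval(s,62))
    m=(uu>270)&(uu<340)&(vv>45)&(vv<125)&(W[...,2]>.084)&(d>0)
    xy=(W[m]*1000)[:,:2].astype(np.float32); vx,vy,x0,y0=cv2.fitLine(xy,cv2.DIST_HUBER,0,.01,.01).ravel(); print("nut dir",np.degrees(np.arctan2(vy,vx)),x0,y0)
E
python3 - <<'E'
from look import *
p=gp(0); arm.reach(p+[0,0,.09],ROTL); arm.movel(p,velocity=.12); arm.close_gripper(20)
for th in np.linspace(0,1.6,13)[1:]:
    arm.movel(gp(th),velocity=.08); s=readout.read_state(); print(round(th,2),np.round(s["contact_force"],1),round(s["finger_gap"],3))
arm.open_gripper(); arm.movel(gp(1.6)+[0,0,.09],velocity=.2)
lever_look("w9"); st()
E
```

```text
0.13 [-2.5  0.3  1.5] 0.191
0.27 [-3.5 -0.7  2.3] 0.187
0.4 [-5.9 -0.9  2.8] 0.187
0.53 [-4.5 -1.3  3.5] 0.192
0.67 [-3.5 -0.   3.4] 0.19
0.8 [-1.9 -1.   2.2] 0.192
0.93 [ 0.  -1.1 -0.6] 0.189
1.07 [-0.3 -1.2 -1.3] 0.193
1.2 [-0.8 -2.  -1.9] 0.187
1.33 [-0.8 -2.2 -0.7] 0.188
1.47 [-0.7 -2.7 -0.3] 0.19
1.6 [-1.  -2.8  1.4] 0.183
lever angle 1.471743291664996 x@62 514.5848042667263
nut dir -0.7817795 520.49414 247.58356
 t76.8 tcp [0.4306 0.2391 0.2199] rot [ 3.141  0.    -0.032] q [ 0.28 -0.15  1.94 -0.    1.35  1.88] F [-0.  -0.8  0.6] gap0.999
```

```bash
python3 - <<'E'
from look import *
c=HG
arm.reach([.45,.05,.25],ROTL); arm.close_gripper(20)
arm.movel([.47,.0485,.133],velocity=.2)
f0=readout.read_state()["contact_force"].copy()
for x in np.arange(.480,.5045,.002):
    arm.movel([x,.0485,.133],velocity=.05); s=readout.read_state(); print(round(x,3),np.round(s["tcp_pos"][0],4),np.round(s["contact_force"]-f0,1))
arm.movel([.46,.0485,.133],velocity=.15); arm.movel([.46,.0485,.25],velocity=.25); 
lever_look("w10"); st()
cv2.imwrite("pics/s10.png",cams.get_image("scene")[0][100:240,220:400].repeat(4,0).repeat(4,1))
E
```

```text
0.48 0.4808 [-0.2 -0.7 -0.2]
0.482 0.482 [-0.4  0.1 -0.8]
0.484 0.484 [ 0.1 -0.1  0.1]
0.486 0.4861 [-0.3 -0.3 -0.5]
0.488 0.4881 [-0.6 -0.6 -0.4]
0.49 0.49 [-0.8 -0.3  0.2]
0.492 0.4921 [-0.6 -1.1  0.3]
0.494 0.4942 [-0.2  0.3 -0.9]
0.496 0.4962 [-1.2  0.3  0.6]
0.498 0.4982 [-0.7  0.5  0.5]
0.5 0.5001 [-2.1  0.2  0.2]
0.502 0.5021 [-1.2 -0.7  0.6]
0.504 0.5041 [-0.5 -1.4  0.7]
lever angle 1.6452875825850586 x@62 514.0563601786771
nut dir -1.6141077 520.50696 247.57932
 t85.2 tcp [0.4306 0.239  0.2202] rot [-3.142 -0.    -0.032] q [ 0.28 -0.15  1.94 -0.    1.35  1.88] F [-0.4 -0.2  0.2] gap0.004
```

View pics/s10.png

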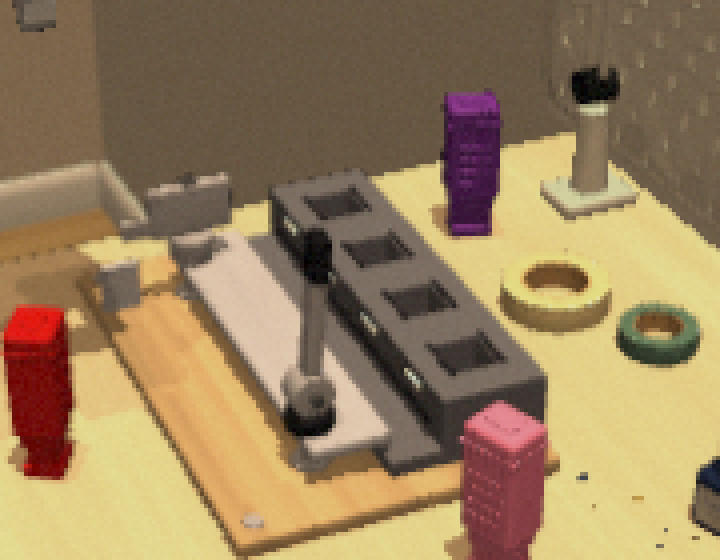

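View pics/w10.png

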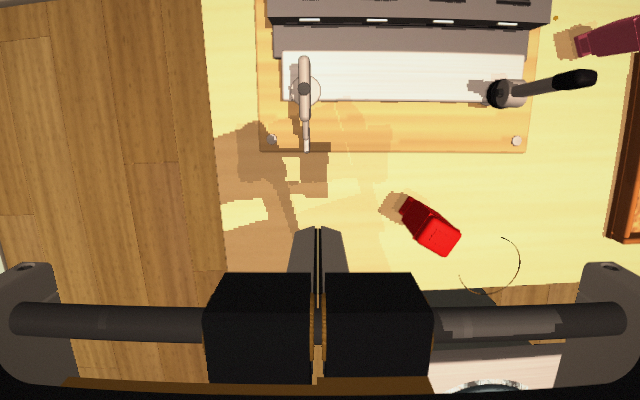

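The lever is now past upright (1.645 rad measured) and the nut is still aligned (-1.6° against -1.7°). Clamping again.

```bash
python3 - <<'E'
from look import *
arm.open_gripper()
p=gp(1.645)
arm.reach(p+[0,0,.1],ROTL); arm.movel(p,velocity=.12); arm.close_gripper(15); st("grip")
for th in np.linspace(1.645,0,13)[1:].tolist()+[-.03]:
    arm.movel(gp(th),velocity=.08); s=readout.read_state(); print(round(th,2),np.round(s["contact_force"],1),round(s["finger_gap"],3))
arm.open_gripper(); arm.movel(gp(0)+[0,0,.12],velocity=.15)
arm.reach([.42,.05,.25],ROTL); arm.dwell(.3)
im,d,W,T=wristW("w11"); st()
vv,uu=np.mgrid[0:400,0:640]
pad=(uu>300)&(uu<335)&(vv>100)&(vv<190)&(W[...,2]>.05)&(d>0); P=W[pad]*1000
print(np.round(P.min(0)),np.polyfit(P[:,0],P[:,2],1), np.percentile(P[:,2],[5,50,95]))
m=(uu>95)&(uu<140)&(vv>45)&(vv<120)&(W[...,2]>.085)&(d>0); print("nut",cv2.minAreaRect((W[m]*1000)[:,:2].astype(np.float32)))
cv2.imwrite("pics/s11.png",cams.get_image("scene")[0]); find_tray("t11")
E
```

```text
grip t89.7 tcp [0.521  0.0476 0.1278] rot [ 3.141  0.    -0.03 ] q [-0.13  0.03  1.94 -0.    1.17  1.48] F [-0.3 -1.6  0.3] gap0.191
1.51 [ 0.5 -1.2  0.5] 0.193
1.37 [-0.3 -0.8  5.3] 0.192
1.23 [-1.5 -1.7  6.8] 0.194
1.1 [-2.6 -1.8  7.1] 0.189
0.96 [-4.4 -1.4  6.6] 0.192
0.82 [-4.3 -1.5  5.4] 0.187
0.69 [-5.8 -2.2  4.6] 0.189
0.55 [-4.4 -2.2  1.8] 0.189
0.41 [-3.6 -2.   0.3] 0.189
0.27 [-2.4 -1.1 -1.6] 0.191
0.14 [-2.3 -1.8 -1.7] 0.191
0.0 [-1.9 -2.3 -1.3] 0.188
-0.03 [-5.  -1.4  1.5] 0.19
 t96.4 tcp [0.4195 0.0501 0.2488] rot [-3.141e+00  2.000e-03 -3.000e-02] q [-0.15 -0.36  2.06 -0.    1.45  1.45] F [ 0.4  0.9 -0.1] gap0.999
[416.  41.  68.] [ -0.17700509 158.0037011 ] [70.39373585 76.98427076 83.63277472]
nut ((520.1273193359375, 247.32217407226562), (11.548362731933594, 55.799232482910156), 89.2564926147461)
tray [ 445.9 -223.8] [170.2 230.1] yaw deg -0.2
```

View pics/s11.png

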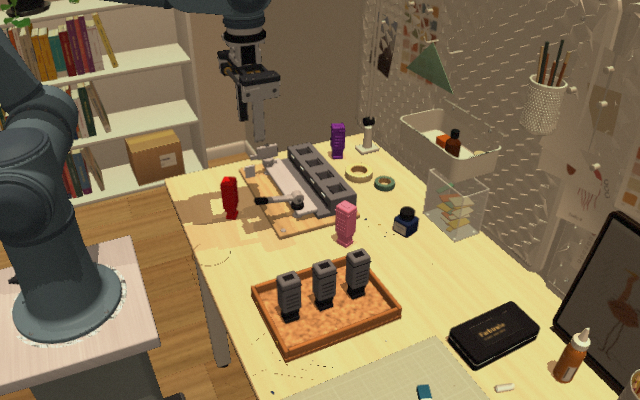

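View pics/w11.png

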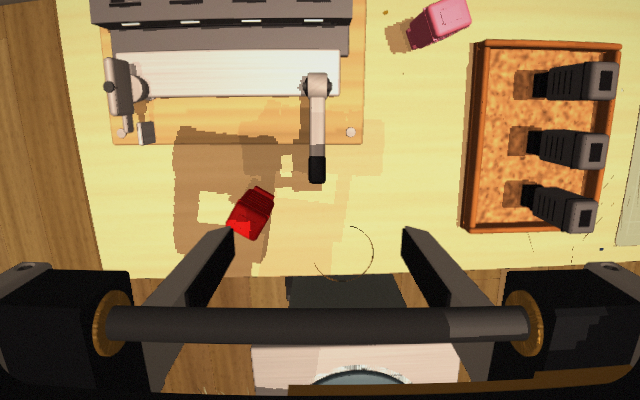

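The lever is still about 0.18 rad above flat, because the pad slipped in the grip. I'll press it down from above with closed fingers.

```bash
python3 - <<'E'
from look import *
arm.close_gripper(20); arm.reach([.431,.0495,.14],ROTL); arm.movel([.431,.0495,.095],velocity=.15)
f0=readout.read_state()["contact_force"][2]; z=.095
while z>.0645:
    z-=.0015; arm.movel([.431,.0495,z],velocity=.05); s=readout.read_state(); f=s["contact_force"][2]-f0
    if z<.075: print(round(z,4),round(s["tcp_pos"][2],4),round(f,1))
    if f>9: break
arm.movel([.431,.0495,.16],velocity=.2); arm.reach([.42,.05,.25],ROTL); arm.open_gripper(); arm.dwell(.2)
im,d,W,T=wristW("w12"); st()
vv,uu=np.mgrid[0:400,0:640]
pad=(uu>300)&(uu<335)&(vv>100)&(vv<190)&(W[...,2]>.05)&(d>0); P=W[pad]*1000
print(np.round(P.min(0)),np.polyfit(P[:,0],P[:,2],1), np.percentile(P[:,2],[5,50,95]))
m=(uu>95)&(uu<140)&(vv>45)&(vv<120)&(W[...,2]>.085)&(d>0); print("nut",cv2.minAreaRect((W[m]*1000)[:,:2].astype(np.float32)))
cv2.imwrite("pics/s12.png",cams.get_image("scene")[0][90:330,200:440].repeat(3,0).repeat(3,1)[:600]); find_tray("t12")
E
```

```text
0.074 0.0739 -0.2
0.0725 0.0724 0.8
0.071 0.0709 -0.5
0.0695 0.0694 0.4
0.068 0.0682 3.0
0.0665 0.0678 12.7
 t106.4 tcp [0.42 0.05 0.25] rot [ 3.142 -0.    -0.03 ] q [-0.15 -0.36  2.06 -0.    1.45  1.45] F [ 0.5 -0.   0.9] gap1.002
[415.  41.  63.] [-9.60680394e-03  7.17511560e+01] [65.49662698 67.38354369 69.09480459]
nut ((520.5214233398438, 247.52218627929688), (11.970524787902832, 54.702232360839844), 88.52471923828125)
tray [ 445.9 -223.9] [170.4 230.2] yaw deg -0.2
```

View pics/s12.png

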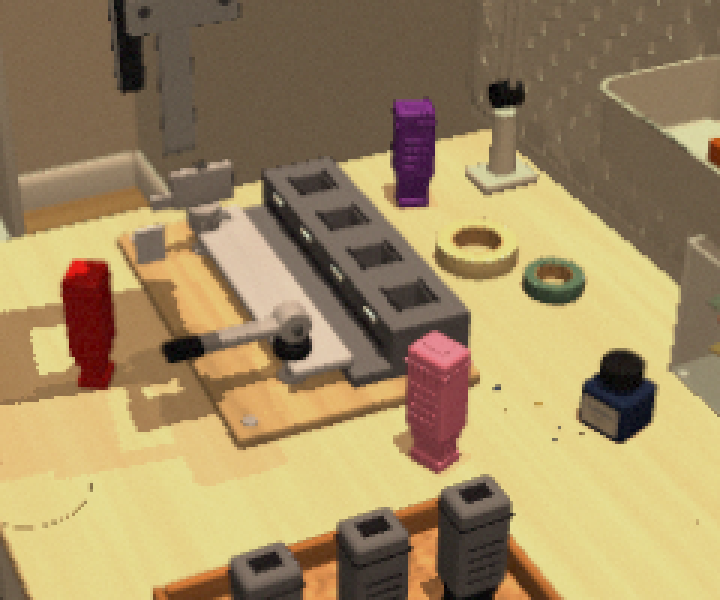

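The lever is flat against its stop: it took 12 N at z 67.8 mm, and the slope is about 0.01 rad. The nut points along the rib, the three packs stand in the tray, the pockets are empty and the look-alikes are where they were. Handing in.

```bash
python3 - <<'E'
from workcell import arm
print(arm.close_job())
E
```

```text
the job is handed in; nothing more can be done
None
```

The job is finished and handed in, at about 106 s of the 208 s allowed. There were three battery packs at the start; the fourth pocket was already empty. All three now stand upright in the wooden tray.

**What I did:** I pulled the packs while the dock was clamped, opened the lever, turned the nut about 86° clockwise and clamped the lever again.

**What went wrong and was mended:**
- **Lever not fully up at first:** on the first opening the lever only reached about 1.48 rad instead of 1.57, and I turned the nut in that position. I found this after clamping, so I reopened it to about 1.65 rad, saw the nut was still in line, and clamped again. I did not turn the nut a second time.
- **Lever not flat at first:** when I clamped the second time, the lever stopped about 0.18 rad above flat. I pressed it down with closed fingers until it met its stop.

**Last checks:**
- **Lever:** it is flat to within about 0.01 rad.
- **Nut:** the wings measured about -1.5° against -1.7° for the dock axis and rib. Single readings of the nut varied by about 1°, for example -0.8° once.
- **Surroundings:** the tray had not moved. The look-alikes, tape roll and ink bottle were untouched.

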